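# Put away after block printing

## Robot

A 7-joint arm with a two-finger parallel gripper is mounted at the origin on the work surface. World frame = base frame: x ahead of the robot, y to its left, z up, the work surface at z = 0. Lengths are in mm, angles in rad, forces in N, time in s.
With the tool pointing down it reaches from about 425 to 925 mm from the base axis. Payload 6.8 kg.
Tool frame: the origin (TCP) lies between the finger pads; the fingertips stand 19 mm ahead of it and the grasp point (between the pads) is the TCP (r.tcp_to_tips is the distance from the TCP to the fingertips, in mm); z points along the fingers, y is the direction in which the jaws open and shut (so a half turn about z gives the same grasp; the last joint's range is limited). The gripper opens to 88 mm and grips with 3 to 60 N. Pads are 20 mm wide; open, the fingers measure 115 mm over their backs; the gripper's body (75 mm by 178 mm) begins 61 mm behind the grasp point.
Start: joints at [-1.374, 0.477, 0.022, 1.555, -0.011, 1.109, -0.083], TCP at [202.565, 643.905, 241.664] pointing down, gripper open.
Joint ranges: [-2.96, 2.96], [-0.34, 2.1], [-1.41, 1.46], [0.24, 2.44], [-1.37, 4.51], [0.17, 1.92], [-2.96, 2.96]. Speed limits (rad/s): [2.39, 2.39, 3.14, 3.14, 3.14, 3.14, 3.14].

## Interface

Orientations are given as a unit quaternion [w, x, y, z].
In Python, from plant import read_state, imaging, r gives the robot as it stands.
- The arm moves only by the tool carry_out, never from a script. Its argument "motion" is a list of rows, each a list of 3 entries, a list of its own where there are three numbers: the finger opening in cm, from 0 to 8.78, then the shift along the tool's x, y, z in cm, then the turn about the tool's z in rad. A call has 1 to 12 rows; each row is the pose to reach, as a shift and turn from the pose commanded when the call began, along the tool's axes at that moment; what a row does not reach only later rows make up. A row lasts 1/8 s, in which the tool goes at most 62.5 mm and 10.7 degrees, less where a joint would pass 70% of its speed; a pose out of reach is approached as far as the arm can. A call with a gripper value outside its range is refused whole. The fingers move at their own pace and stop on an object; the grip force is fixed at half the most. Time passes only in rows, so rows that repeat a pose let the fingers close. It gives the time, the measured TCP pose, the force and the opening at its end, in the units of the state.
- read_state(): the state, without advancing time (a new reading comes with each control period).
- imaging.capture(name): name is "scene" or "top" or "wrist"; returns (picture, depth): 480x640x3 uint8, red, green, blue; 480x640 float32, mm along the optical axis (not along the pixel's ray), 0 where there is no reading.
- imaging.camera_params(name): a dict with "fov_y" (degrees; the focal length in pixels is half the picture's height over the tangent of half this angle, whatever the lens; pixels are square), "cx", "cy" (the principal point, pixels), "view" (4x4, takes a point from world to camera coordinates). Camera axes: x right, y up, looking along -z (the intrinsics and any distortion apply to the point x, -y, -z); pixel columns grow to the right and rows downward; lengths in mm; the calibration is good to about 2 mm. The wrist camera is an equidistant fisheye: a pixel r from the principal point sees the ray r / f radians off the axis. A picture is of the moment at which its call begins: read the wrist's pose just before it. camera_params takes no time and is no camera call; for the wrist camera it gives the pose at the moment of the call.
- r.sign_off(): hands the job in, once; it reports no verdict.
The state is a dict: "time_s": time; "q": joint angles; "dq": joint speeds; "tau": joint torques, N m; "eef_pos": TCP position; "eef_rot": TCP orientation; "wrist_force": force on the tool from outside, world axes, zero at the start; "torque": the same for the moment, N m; "grip_width": finger opening in mm.
Only numpy, scipy, OpenCV 4.12 (cv2) and the standard library are available. Lean on these libraries where they do the work, as an engineer would, in place of code of your own. Each camera call takes 0.05 s, during which the arm holds its last target.

## Task

Clear up after printing: every loose thing goes into the grey tray that already holds one of its kind. Stand the squat jar and the tall jar upright in the jar tray and lay the roll of tape flat in the tape tray. The printing block is still held in its wooden frame: turn the swing tab aside first, then lift the block out and lay it flat, carved face up, in the block tray; each thing must sit fully on its tray's floor.

Things in the scene. Friction and masses are not known exactly. Their poses are not given: they have to be found in the camera images.
- squat_jar: Squat jar, white with a black cap, diameter 48, height 42, about 0.1 kg, standing loose on the bench. Origin: centre of its underside, z up.
- tall_jar: Tall jar, white with a black cap, diameter 38, height 64, about 0.1 kg, standing loose on the bench. Origin: centre of its underside, z up.
- tape: Roll of cream paper tape lying flat on the bench, outer diameter 56, hole diameter about 34, height 24, about 0.04 kg. Origin: centre of its underside, z up.
- block: Printing block: dark carved lino on plywood, 76 (its x) x 50 (its y) x 20 high, about 0.07 kg. It lies in the frame's pocket, axes along the frame's, underside 4 above the frame's, and stands 14 above the rails; grip it across its 50 width. Origin: centre of its underside, z up; the carved face is on top.
- frame: Fixed wooden frame with an open pocket for the block, 124 x 72, rails 10 high, floor 4. Origin: underside, below the middle of the pocket; z up. It reaches from x = -52 to +72 and y = -36 to +36. The tab's upright pivot stands at x = 62, y = 0 in the frame's axes.
- tab (a joint): Brass swing tab on the frame's pivot, rad: 0 to 0.15 at the start, its nose then pointing along the frame's -x and lying 20 over the block's end; grows anticlockwise seen from above, stop at 1.75. The block is clear from about 1.3 on. The tab is 12 wide, underside 26 and top 31 above the frame's underside. Light friction (under 1 N at the knob); it stays where it is left.
- tab_knob (a point): Centre of the top of the upright round steel knob on the tab's tail: diameter 12, from 31 to 55 above the frame's underside, 30 from the pivot on the side away from the nose. In frame axes it stands at x = 62 + 30 cos(tab), y = 30 sin(tab). It is fixed to the tab, but being round it can turn in the fingers.
- jar_tray: Fixed shallow grey tray, outer 110 (x) x 165 (y) x 14 high, walls and floor 4 thick, like the other two; known by what already lies in it: a fixed jar (diameter 42, 50 high) at x = 0, y = -55. The rest of the floor is free for both jars, for instance the tall one at y = -6 and the squat one at y = +46. Origin: centre of its underside, z up, so its floor is at 4.
- tape_tray: Fixed shallow grey tray, outer 110 (x) x 165 (y) x 14 high, walls and floor 4 thick, like the other two; known by what already lies in it: a fixed roll of tape (diameter 56, 24 high) at x = 0, y = -47. The rest of the floor is free, for instance at y = +32. Origin: centre of its underside, z up, so its floor is at 4.
- block_tray: Fixed shallow grey tray, outer 110 (x) x 165 (y) x 14 high, walls and floor 4 thick, like the other two; known by what already lies in it: a fixed printing block (76 along x, 50 along y, 20 high) at x = 0, y = -50. The rest of the floor is free, for instance at y = +27 with the block's long side along the tray's x. Origin: centre of its underside, z up, so its floor is at 4.

How it is judged:
By the outcome, as a careful person would: the job done as asked, in the order asked, and still so for the second after the job is handed in, with the robot touching nothing.
It also fails if it takes over 144 s, if anything falls off the work surface, if the arm or the gripper's body presses on something with over 40 N, if the wrist force passes 120 N, or if a joint passes its speed limit or range.

## Working session

There is one attempt and no reset: what is moved stays moved. The work goes in short steps, Python scripts to look and compute and a tool call to move; the robot and the scene stay as the last step left them, time stands still between calls to the robot, and variables do not carry over. Pictures are saved under pics/ and viewed, and the job is handed in when it is done.

Besides the shell and the picture viewer there is one more tool, called after ">>>" as name(argument=value, ...), one argument or row to a line, values as JSON. carry_out: Moves the arm, as the interface text tells. Its arguments: {"type":"object","properties":{"motion":{"type":"array","items":{"type":"array"}}},"required":["motion"]}

```bash
ls; mkdir -p pics; python3 - <<'E'
from plant import read_state, imaging, r
import cv2,numpy as np
s=read_state();print(s)
for n in ("scene","top","wrist"):
    p=imaging.camera_params(n);print(n,p)
    a,d=imaging.capture(n);cv2.imwrite(f"pics/{n}0.png",a[:,:,::-1]);np.save(f"{n}0.npy",d);print((d==0).mean())
E
```

```text
pics
{'time_s': 0.0, 'q': array([-1.37406071,  0.47779958,  0.02234107,  1.55638858, -0.01147948,
        1.10929853, -0.0830928 ]), 'dq': array([-0.00139081,  0.00135206,  0.00050122, -0.00062991,  0.0007854 ,
        0.00083591, -0.00138411]), 'tau': array([-1.67361150e-04, -5.82845557e+01,  1.53480962e+00, -2.72604954e+01,
       -5.42989851e-02,  1.71375816e-02,  1.68717411e-04]), 'eef_pos': array([202.44618958, 643.35980506, 240.70862103]), 'eef_rot': array([-5.97172941e-05,  1.51809806e-01,  9.88409330e-01, -8.80868588e-04]), 'wrist_force': array([ 0.4125734 , -0.55753198,  0.17604366]), 'torque': array([ 0.05177167,  0.01352553, -0.04018329]), 'grip_width': 87.7892658979259}
scene {'fov_y': 50.975897695051195, 'cx': 330.04688378078475, 'cy': 243.78510030012123, 'view': array([[ 8.89279093e-01,  4.57106682e-01, -1.53680060e-02,
        -4.48759003e+02],
       [-3.85627145e-01,  7.67438707e-01,  5.12181155e-01,
         2.18269369e+02],
       [ 2.45915431e-01, -4.49545673e-01,  8.58739943e-01,
        -1.13187441e+03],
       [ 0.00000000e+00,  0.00000000e+00,  0.00000000e+00,
[... 247 characters left out ...]
1.98280375e-02,  1.64950074e-01,
        -5.60735435e+02],
       [-1.65003455e-01, -1.07574130e-03,  9.86292402e-01,
        -1.00322833e+03],
       [ 0.00000000e+00,  0.00000000e+00,  0.00000000e+00,
         1.00000000e+00]])}
0.003932291666666666
wrist {'fov_y': 65.70646984690485, 'cx': 320.6245721554181, 'cy': 237.3788990458045, 'view': array([[ 2.99111862e-01,  9.54217614e-01, -9.16375949e-04,
        -6.74943233e+02],
       [-9.21823847e-01,  2.88709247e-01, -2.58626692e-01,
         3.32630582e+01],
       [-2.46521579e-01,  7.82030487e-02,  9.65976912e-01,
        -3.89036365e+02],
       [ 0.00000000e+00,  0.00000000e+00,  0.00000000e+00,
         1.00000000e+00]])}
0.02849609375
```

View pics/scene0.png

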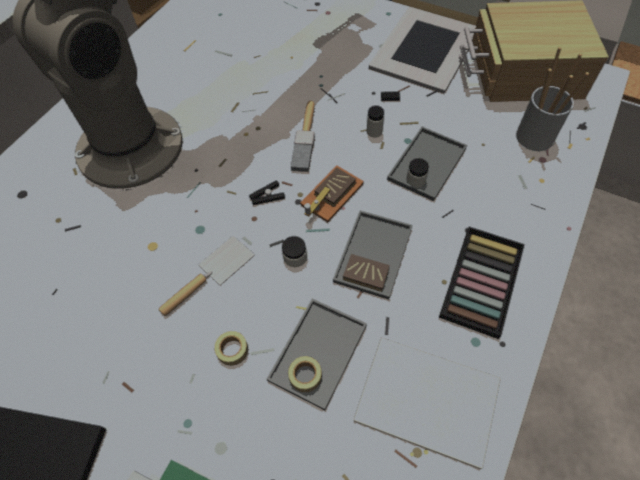

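View pics/top0.png

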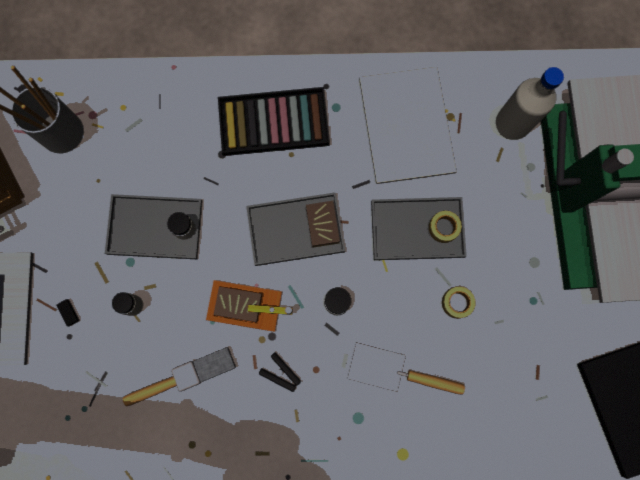

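View pics/wrist0.png

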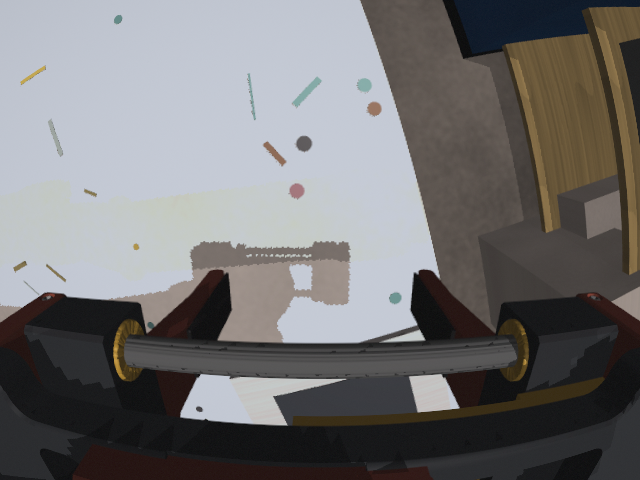

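The scene and top views show three grey trays. In the top view the jar tray is at (155,227), the block tray at (296,228) and the tape tray at (418,228). The tall jar is at (125,303), the squat jar at (338,300) and the tape at (459,301). The orange frame is at (245,306), with its knob near (290,310).

```bash
cat > h.py <<'E'
import numpy as np,cv2
from plant import read_state, imaging, r
def K(p): return 240/np.tan(np.radians(p["fov_y"])/2)
def ray(p,u,v,fish=False):
    f=K(p);V=p["view"];R=V[:3,:3];c=-R.T@V[:3,3]
    x=(np.asarray(u,float)-p["cx"]);y=(np.asarray(v,float)-p["cy"])
    if fish:
        rr=np.hypot(x,y)+1e-9;t=rr/f
        d=np.stack([np.sin(t)*x/rr,-np.sin(t)*y/rr,-np.cos(t)],-1)
    else: d=np.stack([x/f,-y/f,-np.ones_like(x)],-1)
    return c,d@R
def onplane(p,u,v,z,fish=False):
    c,d=ray(p,u,v,fish);return c+d*((z-c[2])/d[...,2])[...,None]
def cloud(p,dep):
    v,u=np.mgrid[:480,:640];c,d=ray(p,u,v);return c+d*dep[...,None]
E
python3 - <<'E'
from h import *
p=imaging.camera_params("top");a=cv2.imread("pics/top0.png");d=np.load("top0.npy")
P=cloud(p,d);z=P[...,2]
print("bench z",np.median(z[330:345,400:420]), z[150,410])
hsv=cv2.cvtColor(a,cv2.COLOR_BGR2HSV)
# z at spots
for n,(u,v) in dict(tall=(123,301),squat=(338,299),blk=(235,303),knob=(290,310),traypix=(270,235)).items(): print(n,P[v-1:v+2,u-1:u+2].reshape(-1,3).mean(0), hsv[v,u])
m=(z>8)&(z<150)
im=np.clip(z*3,0,255).astype(np.uint8)
cv2.imwrite("pics/z.png",cv2.resize(im[180:360,80:500],None,fx=1.9,fy=1.9,interpolation=0))
cv2.imwrite("pics/c.png",cv2.resize(a[270:340,190:350],None,fx=5,fy=5,interpolation=0))
E
```

```text
bench z 1.506136188262417 12.223370397061899
tall [475.16154724 283.43872963  65.64108875] [170  31  25]
squat [473.26025825 -81.0455231   42.85090057] [150  12  22]
blk [471.21629051  99.15811534  25.90128674] [12 85 78]
knob [454.98991125   1.54782043  57.21785445] [112  21 131]
traypix [595.43658468  38.25738017   5.44158328] [30  3 79]
```

View pics/z.png

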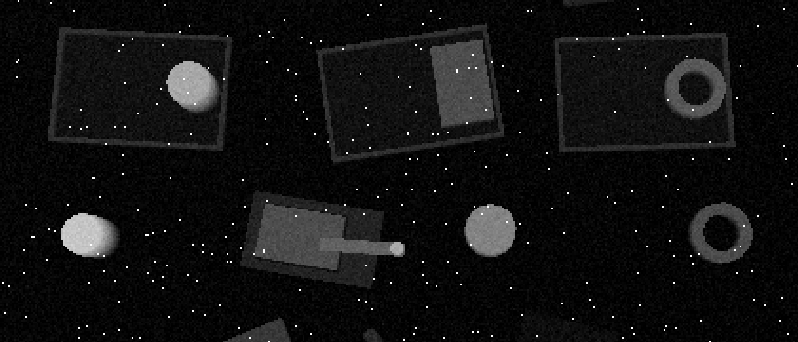

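View pics/c.png

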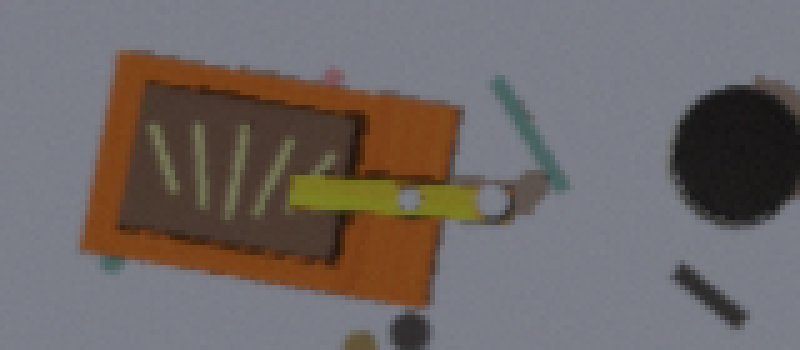

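The height map and the crop show clean outlines of all the things. The tab nose lies on the block, and the pivot and knob are at (271,310) and (288,310) in the picture.

```bash
cat > meas.py <<'E'
from h import *
def blob(P,c,rad,z0,z1):
    z=P[...,2];m=(z>z0)&(z<z1)&(np.hypot(P[...,0]-c[0],P[...,1]-c[1])<rad)
    m=cv2.morphologyEx(m.astype(np.uint8),cv2.MORPH_OPEN,np.ones((2,2)))
    n,l,s,_=cv2.connectedComponentsWithStats(m);k=1+np.argmax(s[1:,4]);return P[l==k]
def circ(q): (x,y),rr=cv2.minEnclosingCircle(q[:,:2].astype(np.float32));return np.round([x,y,2*rr,*q[:,:2].mean(0),q[:,2].mean()],1)
def rect(q):
    (c,s,a)=cv2.minAreaRect(q[:,:2].astype(np.float32));return np.round(c,1),np.round(s,1),round(a,2)
E
python3 - <<'E'
from meas import *
p=imaging.camera_params("top");P=cloud(p,np.load("top0.npy"));d=P
print("tall",circ(blob(P,(475,283),40,60,72)))
print("squat",circ(blob(P,(473,-81),40,39,50)))
def at(u,v): return P[v,u,:2]
print("tape",circ(blob(P,at(466,290),50,20,32)))
print("frame",rect(blob(P,(460,80),90,7,16)))
print("block",rect(blob(P,(471,99),60,22.5,28.5)))
print("knob",circ(blob(P,(455,1.5),20,50,65)))
q=blob(P,(460,40),50,30,36);print("tab",rect(q),circ(q))
for n,(u,v) in dict(jar=(150,228),block=(280,230),tape=(405,228)).items():
    c=at(u,v);q=blob(P,c,115,11,30 if n!="jar" else 20);print(n,c,rect(q),rect(blob(P,c,115,11,19)))
print("fixjar",circ(blob(P,at(180,222),45,46,58)),"fixtape",circ(blob(P,at(435,215),50,22,34)),"fixblk",rect(blob(P,at(322,223),70,20.5,30)))
E
```

```text
tall [424.  137.2 360.9 471.2 282.3  67.2]
squat [436.9 -71.  118.2 469.3 -82.   45.6]
tape [ 430.3 -184.2  302.3  464.3 -295.8   26.4]
frame (array([456.3,  47.5]), array([206.1,  84. ]), 73.56)
block (array([447.9,  41.3]), array([193.7,  58.7]), 69.74)
knob [455.    3.7  11.4 454.    3.1  51.1]
tab (array([458.1,  41.7]), array([65.1, 11.2]), 85.63) [456.2  42.   65.4 457.3  42.9  30.3]
jar [613.02729237 257.67978099] (array([615.1, 250.1]), array([169.1, 109.4]), 86.53) (array([582.4, 181.2]), array([25.2, 56.3]), 85.61)
block [605.18314783  20.16032457] (array([521.2, -63. ]), array([266.8,  56.9]), 2.11) (array([656.8,  -1.7]), array([ 3.4, 87.6]), 7.78)
tape [ 603.56758306 -208.23473804] (array([ 621.9, -301.9]), array([125.8,  63.5]), 35.56) (array([ 548.4, -279.2]), array([ 3.3, 67.2]), 0.21)
fixjar [504.8  82.5 339.3 606.  189.5  63. ] fixtape [ 502.7 -174.6  356.1  601.1 -277.1   30.1] fixblk (array([521.2, -63. ]), array([266.8,  56.9]), 2.08)
```

```bash
sed -i 's/    m=cv2.morph.*/    m0=m;m=cv2.morphologyEx(m.astype(np.uint8),cv2.MORPH_OPEN,np.ones((2,2)))*m0.astype(np.uint8)/' meas.py
cat > m0.py <<'E'
from meas import *
import sys
p=imaging.camera_params("top");D=np.load(sys.argv[1]);P=cloud(p,cv2.medianBlur(D.astype(np.float32),3))
def at(u,v): return P[v,u,:2]
print("tall",circ(blob(P,(475,283),40,60,72)))
print("squat",circ(blob(P,(473,-81),40,39,50)))
print("tape",circ(blob(P,(460,-295),50,18,32)))
print("frame",rect(blob(P,(460,80),90,7,16)))
print("block",rect(blob(P,(471,99),60,22.5,28.5)))
print("knob",circ(blob(P,(455,1.5),20,50,65)))
q=blob(P,(460,40),50,30,36);print("tab",rect(q),circ(q))
print("pivotend",q[np.argmax(q[:,1])],q[np.argmin(q[:,1])])
for n,(u,v) in dict(jar=(150,228),block=(290,230),tape=(415,228)).items():
    c=at(u,v);print(n,rect(blob(P,c,120,11,30)))
print("fixjar",circ(blob(P,at(180,222),45,46,58)),"fixtape",circ(blob(P,at(447,215),60,20,34)),"fixblk",rect(blob(P,at(322,223),55,20.5,30)))
E
python3 m0.py top0.npy
```

```text
tall [472.1 284.3  34.9 472.1 283.7  65.4]
squat [471.1 -81.4  44.4 470.6 -81.3  43.5]
tape [ 465.3 -295.1   55.2  465.  -295.2   24.6]
frame (array([467.1,  84. ]), array([124.1,  70.7]), 79.31)
block (array([469.1,  94.4]), array([74. , 48.3]), 79.42)
knob [455.2   4.2  10.9 454.6   3.9  55.7]
tab (array([458.4,  41.6]), array([65.1, 10.5]), 85.15) [457.4  41.7  65.4 458.1  42.3  32.4]
pivotend [456.38557667  74.03655292  31.21351655] [451.50528656   9.51020238  33.52605509]
jar (array([614.4, 248.7]), array([163.6, 108.9]), 85.71)
block (array([604.7,  -8.9]), array([108.5, 163.7]), 7.74)
tape (array([ 601. , -231.8]), array([108.6, 164.3]), 0.51)
fixjar [610.2 193.8  38.7 609.3 192.8  55.1] fixtape [ 601.4 -277.9   55.9  600.3 -277.8   28.6] fixblk (array([611.4, -58.3]), array([74.2, 48.5]), 7.76)
```

```bash
cat > go.py <<'E'
# usage: go.py x,y,z,psi ...  -> shifts (cm, tool axes now) and turn for each target
import sys
from h import *
from scipy.spatial.transform import Rotation as Ro
s=read_state();q=s["eef_rot"];R=Ro.from_quat([*q[1:],q[0]]).as_matrix()
psi=np.degrees(np.arctan2(R[1,1],R[0,1]))
c,sn=np.cos(np.radians(psi)),np.sin(np.radians(psi))
Y=np.array([c,sn,0]);Z=np.array([0,0,-1.]);X=np.cross(Y,Z)
print("t",round(s["time_s"],2),"pos",s["eef_pos"].round(1),"psi",psi.round(1),"F",s["wrist_force"].round(1),"w",round(s["grip_width"],1),"q7",round(s["q"][6],2))
for a in sys.argv[1:]:
    t=[float(v) for v in a.split(",")];d=(np.array(t[:3])-s["eef_pos"])/10
    print(a,"->",np.round([d@X,d@Y,d@Z],2),"turn",np.round(-np.radians(t[3]-psi),3))
E
python3 go.py 390,500,240,55 480,250,200,37 455,4,120,37
```

```text
t 0.15 pos [202.5 643.5 240.9] psi 72.5 F [ 0.1 -0.4 -0.1] w 88.2 q7 -0.08
390,500,240,55 -> [-22.2   -8.06   0.09] turn 0.306
480,250,200,37 -> [-38.28 -29.2    4.09] turn 0.62
455,4,120,37 -> [-43.28 -53.42  12.09] turn 0.62
```

>>> carry_out(
  motion=[
    [8.7,[-5.5,-2,0],0.08],
    [8.7,[-11,-4,0],0.16],
    [8.7,[-16.5,-6,0],0.24],
    [8.7,[-22,-8,0],0.31],
    [6,[-26,-13,1],0.4],
    [5,[-30,-18,2],0.5],
    [4,[-34,-23.5,3],0.6],
    [4,[-38.3,-29.2,4],0.62],
    [4,[-39.6,-34.5,5],0.62],
    [4,[-41,-40.5,7.5],0.62],
    [4,[-42.2,-47,9],0.62],
    [4,[-43.3,-53.4,11],0.62],
  ],
)

```text
time_s: 1.65
eef_pos: [458.3, 27.9, 138.8]
eef_rot: [0.0, 0.446, 0.895, 0.0]
wrist_force: [0.3, -0.4, -0.2]
grip_width: 40.1
```

```bash
python3 go.py 454.9,4,60,37 454.9,4,55,37; python3 - <<'E'
from h import *
p=imaging.camera_params("wrist");a,d=imaging.capture("wrist");cv2.imwrite("pics/w1.png",a[:,:,::-1])
E
```

```text
t 1.65 pos [458.3  27.9 138.8] psi 37.0 F [ 0.3 -0.4 -0.2] w 40.1 q7 0.6
454.9,4,60,37 -> [-1.7  -1.71  7.88] turn 0.0
454.9,4,55,37 -> [-1.7  -1.71  8.38] turn 0.0
```

View pics/w1.png

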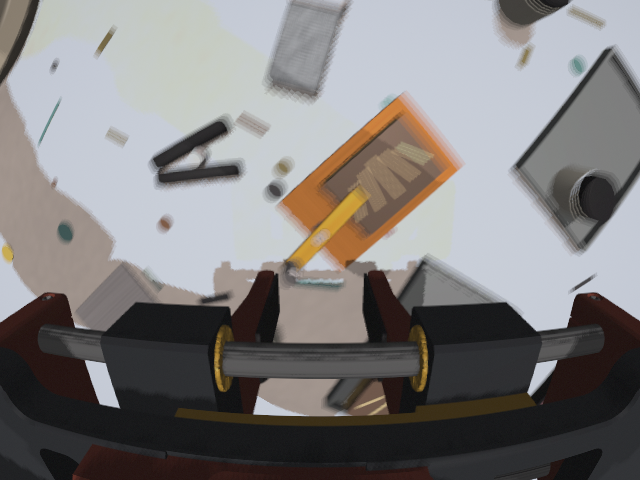

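The picture was taken while the arm was still moving. It shows the knob near (290,268) under the fingers and the tab along the block. I'll let the arm settle before measuring.

>>> carry_out(
  motion=[
    [4,[0,0,0],0],
    [4,[0,0,0],0],
    [4,[0,0,0],0],
  ],
)

```text
time_s: 2.08
eef_pos: [459.2, 31.4, 139.4]
eef_rot: [0.0, 0.445, 0.896, 0.0]
wrist_force: [-0.4, 0.4, -0.4]
grip_width: 39.8
```

```bash
python3 go.py 454.9,4,60,37 454.9,4,55,37; python3 - <<'E'
from h import *
p=imaging.camera_params("wrist");a,d=imaging.capture("wrist");cv2.imwrite("pics/w2.png",a[:,:,::-1])
E
```

```text
t 2.08 pos [459.2  31.4 139.4] psi 37.2 F [-0.4  0.4 -0.4] w 39.8 q7 0.59
454.9,4,60,37 -> [-1.93 -2.    7.94] turn 0.003
454.9,4,55,37 -> [-1.93 -2.    8.44] turn 0.003
```

View pics/w2.png

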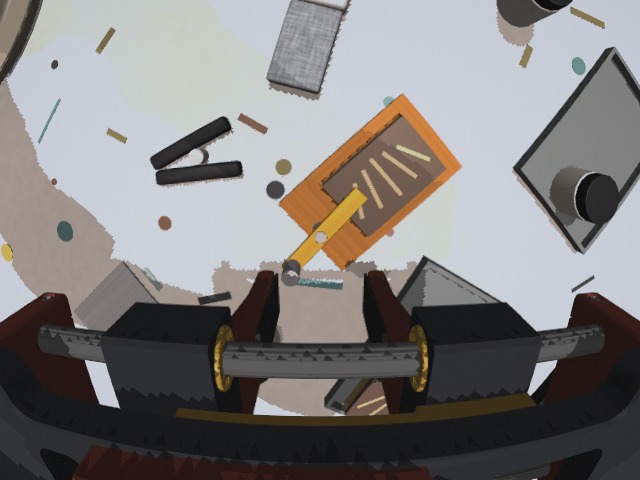

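The sharp picture shows the knob top at about (291,266) and the pivot at (321,238). I'll check the knob against the wrist calibration.

```bash
python3 - <<'E'
from h import *
p=imaging.camera_params("wrist")
print(onplane(p,np.array([291.,321]),np.array([267.,238]),np.array(55.),True),onplane(p,np.array([321.]),np.array([238.]),33.,True))
E
```

```text
[[451.48577769  11.7219873   55.        ]
 [455.20416468  39.04140952  55.        ]] [[458.83184389  34.36811735  33.        ]]
```

>>> carry_out(
  motion=[
    [4,[-1,-1,0],0],
    [4,[-1.93,-2,1.5],0],
    [4,[-1.93,-2,4],0],
    [4,[-1.93,-2,6],0],
    [4,[-1.93,-2,6],0],
    [4,[-1.93,-2,6],0],
  ],
)

```text
time_s: 2.88
eef_pos: [454.6, 2.0, 79.7]
eef_rot: [0.0, 0.446, 0.895, 0.0]
wrist_force: [-0.4, 0.2, -0.0]
grip_width: 39.7
```

```bash
python3 go.py 454.9,4,55,37
```

```text
t 2.88 pos [454.6   2.   79.7] psi 37.0 F [-0.4  0.2 -0. ] w 39.7 q7 0.72
454.9,4,55,37 -> [0.14 0.15 2.47] turn -0.0
```

>>> carry_out(
  motion=[
    [4,[0.1,0.15,1.2],0],
    [4,[0.14,0.15,2.4],0],
    [4,[0.14,0.15,2.4],0],
    [0.6,[0.14,0.15,2.4],0],
    [0.6,[0.14,0.15,2.4],0],
    [0.6,[0.14,0.15,2.4],0],
    [0.6,[0.14,0.15,2.4],0],
    [0.6,[0.14,0.15,2.4],0],
  ],
)

```text
time_s: 3.88
eef_pos: [454.7, 4.2, 55.3]
eef_rot: [0.0, 0.446, 0.895, 0.0]
wrist_force: [-0.9, -1.1, 1.3]
grip_width: 11.3
```

```bash
python3 - <<'E'
import numpy as np
for k in range(0,10):
    t=-94.7+k*9.2
    print(round(t,1), np.round([457.4+30*np.cos(np.radians(t)),32.9+30*np.sin(np.radians(t))],1))
E
python3 go.py 458.4,2.9,55,37  462.7,3.4,55,37 467.3,4.6,55,37 471.7,6.6,55,37 475.6,9,55,37 479,12,55,37 482,15.6,55,37 484.3,19.5,55,37 486,23.8,55,37  487,28.5,55,37
python3 - <<'E'
from h import *
a,d=imaging.capture("scene");cv2.imwrite("pics/s1.png",a[120:300,200:480,::-1].repeat(2,0).repeat(2,1))
E
```

```text
-94.7 [454.9   3. ]
-85.5 [459.8   3. ]
-76.3 [464.5   3.8]
-67.1 [469.1   5.3]
-57.9 [473.3   7.5]
-48.7 [477.2  10.4]
-39.5 [480.5  13.8]
-30.3 [483.3  17.8]
-21.1 [485.4  22.1]
-11.9 [486.8  26.7]
t 3.88 pos [454.7   4.2  55.3] psi 37.0 F [-0.9 -1.1  1.3] w 11.3 q7 0.74
458.4,2.9,55,37 -> [-0.32  0.22  0.03] turn -0.0
462.7,3.4,55,37 -> [-0.54  0.6   0.03] turn -0.0
467.3,4.6,55,37 -> [-0.72  1.03  0.03] turn -0.0
471.7,6.6,55,37 -> [-0.83  1.51  0.03] turn -0.0
475.6,9,55,37 -> [-0.87  1.96  0.03] turn -0.0
479,12,55,37 -> [-0.84  2.41  0.03] turn -0.0
482,15.6,55,37 -> [-0.73  2.87  0.03] turn -0.0
484.3,19.5,55,37 -> [-0.56  3.29  0.03] turn -0.0
486,23.8,55,37 -> [-0.32  3.68  0.03] turn -0.0
487,28.5,55,37 -> [-0.    4.05  0.03] turn -0.0
```

View pics/s1.png

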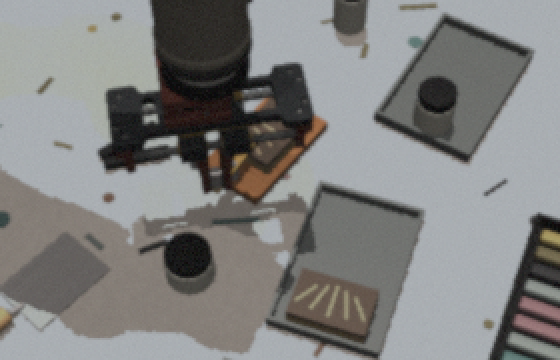

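The fingers stop at 11.3 mm on the knob, and the scene view shows them around it. Now I'll swing it along its arc.

>>> carry_out(
  motion=[
    [0.6,[-0.27,0.25,0],0],
    [0.6,[-0.5,0.63,0],0],
    [0.6,[-0.68,1.08,0],0],
    [0.6,[-0.78,1.56,0],0],
    [0.6,[-0.82,2.0,0],0],
    [0.6,[-0.79,2.46,0],0],
    [0.6,[-0.68,2.92,0],0],
    [0.6,[-0.51,3.34,0],0],
    [0.6,[-0.27,3.73,0],0],
    [0.6,[0.03,4.08,0],0],
    [0.6,[0.03,4.08,0],0],
    [0.6,[0.03,4.08,0],0],
  ],
)

```text
time_s: 5.42
eef_pos: [486.3, 27.7, 55.1]
eef_rot: [-0.0, 0.446, 0.895, -0.001]
wrist_force: [-2.5, -4.3, 5.5]
grip_width: 11.3
```

```bash
python3 go.py
```

```text
t 5.42 pos [486.3  27.7  55.1] psi 37.0 F [-2.5 -4.3  5.5] w 11.3 q7 0.7
```

>>> carry_out(
  motion=[
    [3,[0.03,4.08,0],0],
    [3,[0.03,4.08,0],0],
    [3,[0.03,4.08,0],0],
    [3,[0.03,4.08,-2],0],
    [3,[0.03,4.08,-5],0],
    [5,[0.03,4.08,-8],0.1],
    [7.4,[0.03,4.08,-8],0.25],
    [7.4,[0.03,4.08,-8],0.4],
    [7.4,[0.03,4.08,-8],0.55],
    [7.4,[0.03,4.08,-8],0.7],
    [7.4,[0.03,4.08,-8],0.83],
    [7.4,[0.03,4.08,-8],0.83],
  ],
)

```text
time_s: 6.92
eef_pos: [519.5, 54.2, 135.0]
eef_rot: [0.0, 0.769, 0.64, -0.0]
wrist_force: [-0.5, 0.4, 0.1]
grip_width: 74.2
```

>>> carry_out(
  motion=[
    [7.4,[0,0,0],0],
    [7.4,[0,0,0],0],
  ],
)

```text
time_s: 7.18
eef_pos: [519.4, 54.0, 135.1]
eef_rot: [-0.0, 0.769, 0.64, 0.0]
wrist_force: [0.1, 0.4, 0.4]
grip_width: 74.1
```

```bash
python3 go.py 468.9,94.2,80,-10.7; python3 - <<'E'
from h import *
a,d=imaging.capture("wrist");cv2.imwrite("pics/w3.png",a[:,:,::-1])
E
```

```text
t 7.17 pos [519.4  54.  135.1] psi -10.5 F [0.1 0.4 0.4] w 74.1 q7 -0.1
468.9,94.2,80,-10.7 -> [ 3.04 -5.7   5.51] turn 0.004
```

View pics/w3.png

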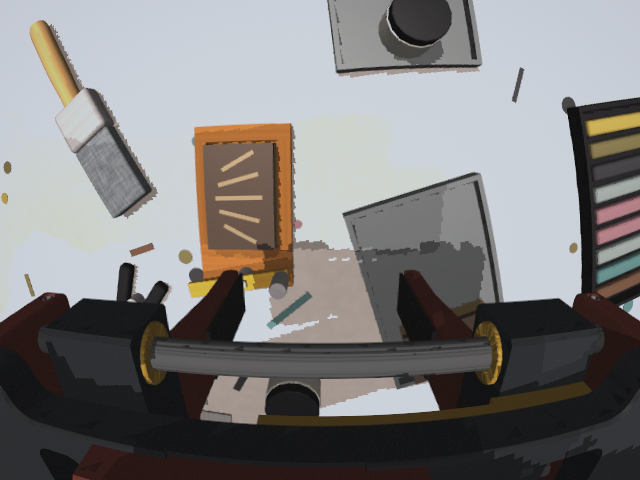

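I made a mistake in that call: shifts restart with each call, so the fingers dragged 4 cm further while opening. The wrist view shows the tab still turned fully aside, with the tab at (235,284) and the knob at (280,285). The block is undisturbed at (240,195). I'll check it from above, then go on.

```bash
python3 - <<'E'
from meas import *
a,d=imaging.capture("top");np.save("top1.npy",d);cv2.imwrite("pics/t1.png",a[180:360,80:500,::-1].repeat(2,0).repeat(2,1)[:, :800])
p=imaging.camera_params("top");P=cloud(p,cv2.medianBlur(d,3))
print("block",rect(blob(P,(471,99),60,22.5,28.5)))
E
```

```text
Traceback (most recent call last):
  File "meas.py", line 5, in blob
    n,l,s,_=cv2.connectedComponentsWithStats(m);k=1+np.argmax(s[1:,4]);return P[l==k]
                                                    ~~~~~~~~~^^^^^^^^^
ValueError: attempt to get argmax of an empty sequence
```

View pics/t1.png

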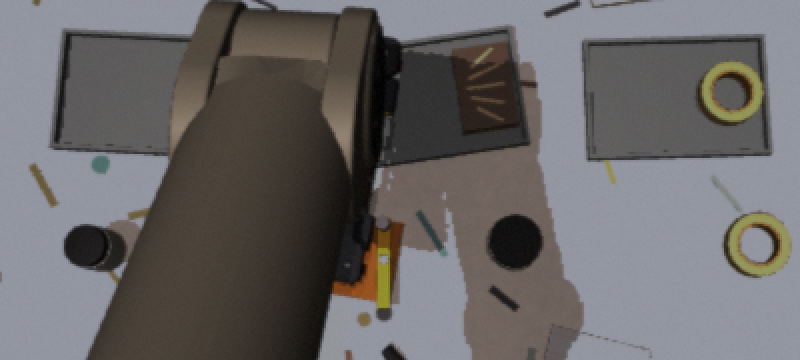

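The top view shows the tab at its stop, with the knob at (383,223) in the crop. The arm hides the block here, so I'll check it through the wrist picture's block corners.

```bash
python3 - <<'E'
from meas import *
p=imaging.camera_params("wrist");a=cv2.imread("pics/w3.png");h=cv2.cvtColor(a,cv2.COLOR_BGR2HSV)
roi=np.zeros((480,640),np.uint8);roi[130:265,185:300]=1
m=((h[...,1]>170)&(h[...,0]<20)).astype(np.uint8)*roi  # orange
inner=(1-m)*roi
m2=cv2.morphologyEx(inner,cv2.MORPH_OPEN,np.ones((5,5)))
n,l,s,c=cv2.connectedComponentsWithStats(m2,connectivity=4);k=l[195,240];print(s[k])
v,u=np.nonzero(l==k);q=onplane(p,u,v,np.array(24.),True);print(rect(q))
E
python3 go.py 468.9,94.2,80,-10.7
```

```text
[ 202  140   78  117 8087]
(array([471.3,  93.7]), array([82.5, 54.9]), 79.21)
t 7.28 pos [519.4  53.9 135.2] psi -10.5 F [ 0.4 -0.2  0.6] w 74.3 q7 -0.1
468.9,94.2,80,-10.7 -> [ 3.04 -5.7   5.52] turn 0.003
```

>>> carry_out(
  motion=[
    [7.4,[1.5,-2.8,0],0.003],
    [7.4,[3.04,-5.7,0],0.003],
    [7.4,[3.04,-5.7,3],0.003],
    [7.4,[3.04,-5.7,5.5],0.003],
    [7.4,[3.04,-5.7,5.5],0.003],
    [7.4,[3.04,-5.7,5.5],0.003],
  ],
)

```text
time_s: 8.02
eef_pos: [469.5, 94.1, 80.8]
eef_rot: [0.0, 0.77, 0.638, 0.0]
wrist_force: [0.2, -0.6, 0.1]
grip_width: 74.3
```

```bash
python3 go.py 468.9,94.2,32,-10.7;
```

```text
t 8.03 pos [469.5  94.1  80.8] psi -10.7 F [ 0.2 -0.6  0.1] w 74.3 q7 -0.15
468.9,94.2,32,-10.7 -> [ 0.   -0.06  4.88] turn -0.001
```

>>> carry_out(
  motion=[
    [7.4,[0,-0.05,2.5],0],
    [7.4,[0,-0.05,4.2],0],
    [7.4,[0,-0.05,4.85],0],
    [7.4,[0,-0.05,4.85],0],
    [4.4,[0,-0.05,4.85],0],
    [4.4,[0,-0.05,4.85],0],
    [4.4,[0,-0.05,4.85],0],
    [4.4,[0,-0.05,4.85],0],
    [4.4,[0,-0.05,4.85],0],
    [4.4,[0,-0.05,4.5],0],
    [4.4,[0,-0.05,4],0],
    [4.4,[0,-0.05,3.5],0],
  ],
)

```text
time_s: 9.52
eef_pos: [468.4, 94.3, 45.4]
eef_rot: [-0.0, 0.77, 0.638, -0.0]
wrist_force: [0.2, -0.6, -0.7]
grip_width: 49.5
```

```bash
python3 go.py;
```

```text
t 9.53 pos [468.4  94.3  45.4] psi -10.7 F [ 0.2 -0.6 -0.7] w 49.5 q7 -0.1
```

```bash
python3 go.py 468.9,94.2,110,-10.7 535,57,110,-45 600.7,20.8,110,-82.3
```

```text
t 9.53 pos [468.4  94.3  45.4] psi -10.7 F [ 0.2 -0.6 -0.7] w 49.5 q7 -0.1
468.9,94.2,110,-10.7 -> [ 0.    0.05 -6.46] turn -0.0
535,57,110,-45 -> [-2.43  7.24 -6.46] turn 0.598
600.7,20.8,110,-82.3 -> [-4.76 14.37 -6.46] turn 1.249
```

>>> carry_out(
  motion=[
    [4.4,[0,0,-3],0],
    [4.4,[0,0,-6.5],0],
    [4.4,[-0.5,1.5,-6.5],0.12],
    [4.4,[-1,3,-6.5],0.27],
    [4.4,[-1.7,5,-6.5],0.43],
    [4.4,[-2.4,7.2,-6.5],0.6],
    [4.4,[-3,9,-6.5],0.76],
    [4.4,[-3.6,11,-6.5],0.92],
    [4.4,[-4.2,12.7,-6.5],1.08],
    [4.4,[-4.8,14.4,-6.5],1.24],
    [4.4,[-4.8,14.4,-6.5],1.25],
    [4.4,[-4.8,14.4,-6.5],1.25],
  ],
)

```text
time_s: 11.02
eef_pos: [600.2, 20.9, 110.0]
eef_rot: [-0.0, 0.998, 0.068, -0.001]
wrist_force: [-0.6, 0.5, -0.7]
grip_width: 50.0
```

>>> carry_out(
  motion=[
    [4.4,[0,0,0],0],
    [4.4,[0,0,0],0],
  ],
)

```text
time_s: 11.28
eef_pos: [600.6, 20.9, 110.2]
eef_rot: [-0.0, 0.998, 0.067, -0.0]
wrist_force: [-0.6, -0.2, -1.4]
grip_width: 49.5
```

```bash
python3 go.py 600.7,20.8,60,-82.3; python3 - <<'E'
from h import *
a,d=imaging.capture("wrist");cv2.imwrite("pics/w4.png",a[:,:,::-1])
E
```

```text
t 11.28 pos [600.6  20.9 110.2] psi -82.3 F [-0.6 -0.2 -1.4] w 49.5 q7 -1.01
600.7,20.8,60,-82.3 -> [0.   0.01 5.02] turn 0.001
```

View pics/w4.png

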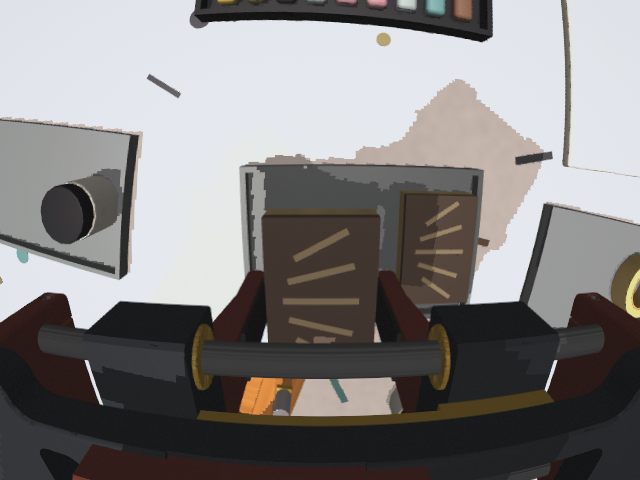

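The block hangs level between the fingers at (320,280) over the free part of the tray, parallel to the fixed block at (440,250). I'll lower it.

>>> carry_out(
  motion=[
    [4.4,[0,0,3],0],
    [4.4,[0,0,5.5],0],
    [4.4,[0,0,7],0],
    [4.4,[0,0,7.5],0],
    [4.4,[0,0,7.75],0],
    [4.4,[0,0,7.8],0],
    [4.4,[0,0,7.8],0],
  ],
)

```text
time_s: 12.2
eef_pos: [601.4, 20.4, 32.7]
eef_rot: [-0.0, 0.998, 0.067, 0.0]
wrist_force: [0.4, 0.4, -1.6]
grip_width: 49.6
```

>>> carry_out(
  motion=[
    [6.2,[0,0,0],0],
    [6.2,[0,0,0],0],
    [6.2,[0,0,0],0],
    [6.2,[0,0,-2],0],
    [6.2,[0,0,-5],0],
    [6.2,[0,0,-9],0],
  ],
)

```text
time_s: 12.95
eef_pos: [600.7, 20.2, 123.8]
eef_rot: [0.0, 0.998, 0.067, -0.0]
wrist_force: [0.6, 0.7, -0.4]
grip_width: 62.1
```

```bash
python3 go.py 471,-81,120,-82.3 471,-81,120,-4.3; python3 - <<'E'
from h import *
a,d=imaging.capture("wrist");cv2.imwrite("pics/w5.png",a[:,:,::-1])
E
```

```text
t 12.95 pos [600.7  20.2 123.8] psi -82.4 F [ 0.6  0.7 -0.4] w 62.1 q7 -1.02
471,-81,120,-82.3 -> [-14.2    8.31   0.38] turn -0.001
471,-81,120,-4.3 -> [-14.2    8.31   0.38] turn -1.362
```

View pics/w5.png

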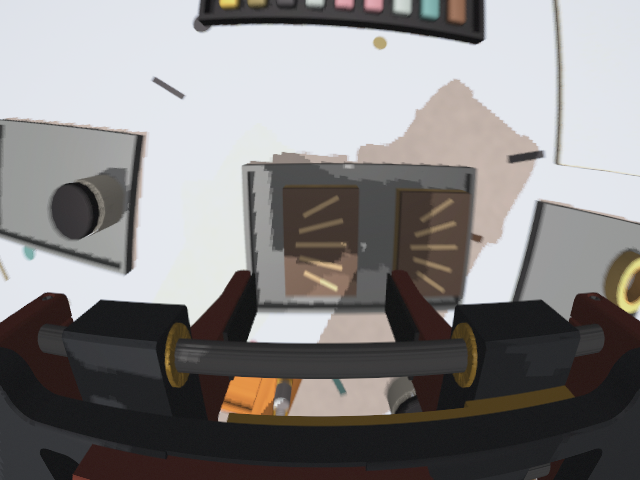

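The wrist view shows the block flat in the tray at (320,243), beside the fixed one. Next is the squat jar.

>>> carry_out(
  motion=[
    [7,[-1.5,0.9,0],-0.16],
    [8,[-3.2,1.9,0],-0.33],
    [8.5,[-5,2.9,0],-0.5],
    [8.5,[-6.8,4,0],-0.67],
    [8.5,[-8.6,5,0],-0.84],
    [8.5,[-10.5,6.1,0],-1.01],
    [8.5,[-12.3,7.2,0],-1.18],
    [8.5,[-14.2,8.3,0],-1.34],
    [8.5,[-14.2,8.3,0.4],-1.36],
    [8.5,[-14.2,8.3,0.4],-1.36],
    [8.5,[-14.2,8.3,0.4],-1.36],
  ],
)

```text
time_s: 14.38
eef_pos: [472.2, -80.2, 118.2]
eef_rot: [0.0, 0.734, 0.679, 0.0]
wrist_force: [0.1, 1.0, -0.6]
grip_width: 84.7
```

```bash
python3 go.py 471,-81.3,30,-4.3; python3 - <<'E'
from h import *
a,d=imaging.capture("wrist");cv2.imwrite("pics/w6.png",a[:,:,::-1])
E
```

```text
t 14.38 pos [472.2 -80.2 118.2] psi -4.5 F [ 0.1  1.  -0.6] w 84.7 q7 0.26
471,-81.3,30,-4.3 -> [-0.12 -0.11  8.82] turn -0.003
```

View pics/w6.png

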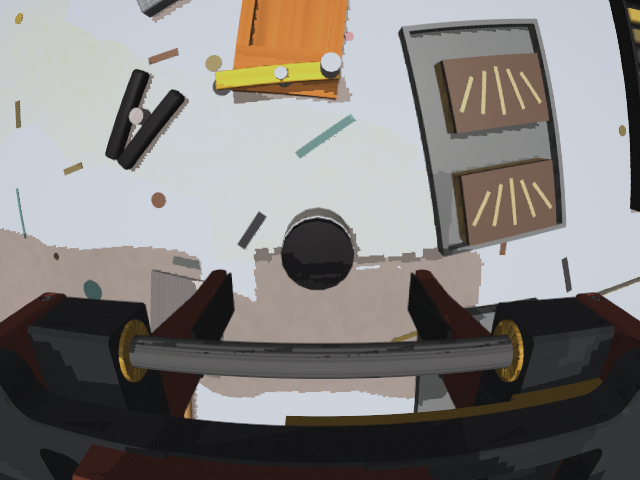

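The squat jar's cap, at (318,252), is centred between the fingers. Both blocks lie in the tray at upper right.

>>> carry_out(
  motion=[
    [8.5,[-0.1,-0.1,3],0],
    [8.5,[-0.1,-0.1,6],0],
    [8.5,[-0.1,-0.1,8],0],
    [8.5,[-0.1,-0.1,8.8],0],
    [8.5,[-0.1,-0.1,8.8],0],
    [4.2,[-0.1,-0.1,8.8],0],
    [4.2,[-0.1,-0.1,8.8],0],
    [4.2,[-0.1,-0.1,8.8],0],
    [4.2,[-0.1,-0.1,8.8],0],
    [4.2,[-0.1,-0.1,8.8],0],
    [4.2,[-0.1,-0.1,7.5],0],
    [4.2,[-0.1,-0.1,5],0],
  ],
)

```text
time_s: 15.92
eef_pos: [469.5, -81.8, 68.5]
eef_rot: [-0.001, 0.734, 0.679, -0.001]
wrist_force: [1.3, -0.0, -1.3]
grip_width: 47.3
```

```bash
python3 go.py
```

```text
t 15.93 pos [469.5 -81.8  68.5] psi -4.4 F [ 1.3 -0.  -1.3] w 47.3 q7 0.34
```

```bash
python3 go.py 617.8,294.6,130,-4.3
```

```text
t 15.93 pos [469.5 -81.8  68.5] psi -4.4 F [ 1.3 -0.  -1.3] w 47.3 q7 0.34
617.8,294.6,130,-4.3 -> [38.67 11.88 -6.15] turn -0.002
```

>>> carry_out(
  motion=[
    [4.2,[0,0,-2.5],0],
    [4.2,[1,0.3,-5],0],
    [4.2,[4,1.2,-6],0],
    [4.2,[8,2.5,-6],0],
    [4.2,[12,3.7,-6],0],
    [4.2,[16,4.9,-6],0],
    [4.2,[20,6.1,-6],0],
    [4.2,[24,7.4,-6],0],
    [4.2,[28,8.6,-6],0],
    [4.2,[32,9.8,-6],0],
    [4.2,[36,11,-6],0],
    [4.2,[38.6,11.9,-6],0],
  ],
)

```text
time_s: 17.42
eef_pos: [618.5, 296.4, 128.6]
eef_rot: [-0.0, 0.733, 0.68, 0.0]
wrist_force: [-0.3, 0.8, 0.2]
grip_width: 47.7
```

>>> carry_out(
  motion=[
    [4.2,[0,0,0],0],
    [4.2,[0,0,0],0],
    [4.2,[0,0,0],0],
  ],
)

```text
time_s: 17.8
eef_pos: [618.5, 292.1, 128.4]
eef_rot: [0.0, 0.735, 0.679, -0.0]
wrist_force: [0.6, -0.8, -1.2]
grip_width: 47.4
```

```bash
python3 go.py 617.8,294.6,34.5,-4.3; python3 - <<'E'
from h import *
a,d=imaging.capture("wrist");cv2.imwrite("pics/w7.png",a[:,:,::-1])
E
```

```text
t 17.8 pos [618.5 292.1 128.4] psi -4.5 F [ 0.6 -0.8 -1.2] w 47.4 q7 -0.32
617.8,294.6,34.5,-4.3 -> [ 0.24 -0.09  9.39] turn -0.004
```

View pics/w7.png

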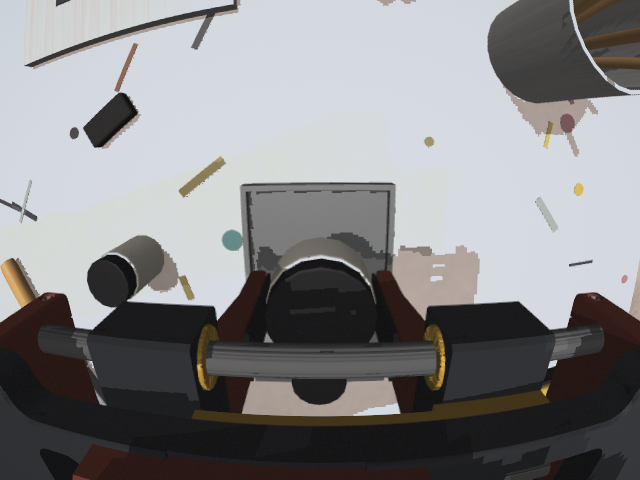

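The squat jar is held at (320,300) over the free end of the jar tray. I'll lower it and release.

>>> carry_out(
  motion=[
    [4.2,[0.24,-0.1,3],0],
    [4.2,[0.24,-0.1,6],0],
    [4.2,[0.24,-0.1,8],0],
    [4.2,[0.24,-0.1,9],0],
    [4.2,[0.24,-0.1,9.3],0],
    [4.2,[0.24,-0.1,9.4],0],
    [4.2,[0.24,-0.1,9.4],0],
  ],
)

```text
time_s: 18.73
eef_pos: [618.3, 296.7, 35.0]
eef_rot: [0.0, 0.734, 0.679, 0.001]
wrist_force: [-0.0, -0.4, -0.8]
grip_width: 47.5
```

>>> carry_out(
  motion=[
    [6.6,[0,0,0],0],
    [6.6,[0,0,0],0],
    [6.6,[0,0,0],0],
    [6.6,[0,0,-2],0],
    [6.6,[0,0,-5],0],
    [6.6,[0,0,-9],0],
    [6.6,[0,0,-10],0],
    [6.6,[0,0,-10],0],
  ],
)

```text
time_s: 19.73
eef_pos: [618.2, 296.7, 135.3]
eef_rot: [0.0, 0.734, 0.679, 0.001]
wrist_force: [-0.4, 0.1, -0.4]
grip_width: 66.2
```

```bash
python3 go.py 472.1,283.9,135,-4.3; python3 - <<'E'
from h import *
a,d=imaging.capture("wrist");cv2.imwrite("pics/w8.png",a[:,:,::-1])
E
```

```text
t 19.73 pos [618.2 296.7 135.3] psi -4.4 F [-0.4  0.1 -0.4] w 66.2 q7 -0.32
472.1,283.9,135,-4.3 -> [ -2.4  -14.46   0.03] turn -0.002
```

View pics/w8.png

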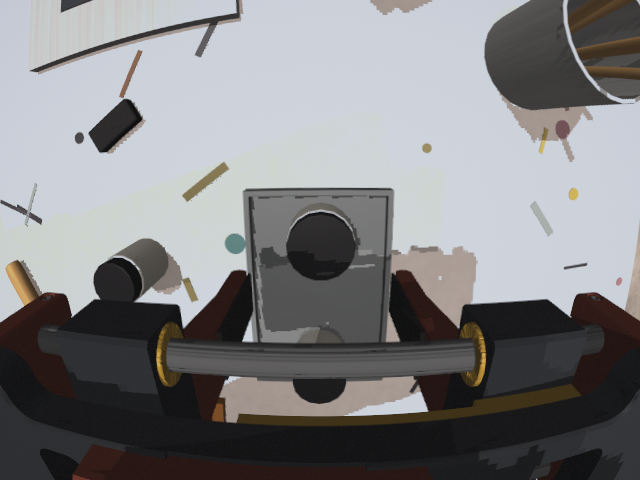

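The squat jar stands upright in the tray at (321,242). Next is the tall jar.

>>> carry_out(
  motion=[
    [7,[-0.6,-3.5,0],0],
    [7.5,[-1.2,-7,0],0],
    [7.5,[-1.8,-10.5,0],0],
    [7.5,[-2.4,-14.5,0],0],
    [7.5,[-2.4,-14.5,0],0],
    [7.5,[-2.4,-14.5,0],0],
  ],
)

```text
time_s: 20.52
eef_pos: [471.6, 283.7, 133.6]
eef_rot: [0.0, 0.734, 0.679, -0.0]
wrist_force: [-0.2, 0.2, 0.2]
grip_width: 74.8
```

```bash
python3 go.py 472.1,283.9,44,-4.3; python3 - <<'E'
from h import *
a,d=imaging.capture("wrist");cv2.imwrite("pics/w9.png",a[:,:,::-1])
E
```

```text
t 20.52 pos [471.6 283.7 133.6] psi -4.4 F [-0.2  0.2  0.2] w 74.8 q7 -0.44
472.1,283.9,44,-4.3 -> [0.02 0.05 8.96] turn -0.002
```

View pics/w9.png

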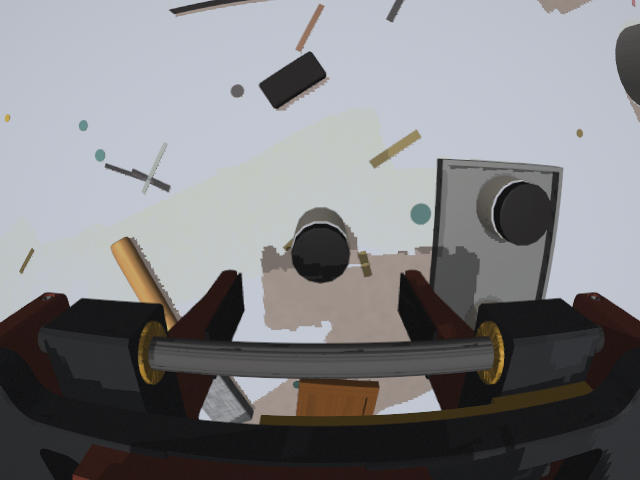

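The tall jar's cap is centred between the fingers at (321,252).

>>> carry_out(
  motion=[
    [7.5,[0,0,3],0],
    [7.5,[0,0,6],0],
    [7.5,[0,0,8],0],
    [7.5,[0,0,8.9],0],
    [7.5,[0,0,8.9],0],
    [3.2,[0,0,8.9],0],
    [3.2,[0,0,8.9],0],
    [3.2,[0,0,8.9],0],
    [3.2,[0,0,8.9],0],
    [3.2,[0,0,8.9],0],
    [3.2,[0,0,8.9],0],
  ],
)

```text
time_s: 21.95
eef_pos: [471.4, 283.9, 45.4]
eef_rot: [-0.0, 0.734, 0.679, 0.0]
wrist_force: [-1.4, 0.8, 4.3]
grip_width: 37.2
```

```bash
python3 go.py 472,284,140,-4.3 614,242,140,-4.3
```

```text
t 21.95 pos [471.4 283.9  45.4] psi -4.4 F [-1.4  0.8  4.3] w 37.2 q7 -0.36
472,284,140,-4.3 -> [ 0.02  0.05 -9.46] turn -0.002
614,242,140,-4.3 -> [-3.08 14.54 -9.46] turn -0.002
```

>>> carry_out(
  motion=[
    [3.2,[0,0,-3],0],
    [3.2,[0,0,-6.5],0],
    [3.2,[0,0,-9.5],0],
    [3.2,[-0.6,3,-9.5],0],
    [3.2,[-1.3,6.5,-9.5],0],
    [3.2,[-2,10,-9.5],0],
    [3.2,[-2.7,13,-9.5],0],
    [3.2,[-3,14.5,-9.5],0],
    [3.2,[-3,14.5,-9.5],0],
    [3.2,[-3,14.5,-9.5],0],
  ],
)

```text
time_s: 23.2
eef_pos: [612.3, 243.4, 139.8]
eef_rot: [-0.001, 0.733, 0.68, -0.0]
wrist_force: [0.2, 0.2, -1.2]
grip_width: 37.5
```

```bash
python3 go.py 614,243,49,-4.3; python3 - <<'E'
from h import *
a,d=imaging.capture("wrist");cv2.imwrite("pics/w10.png",a[:,:,::-1])
E
```

```text
t 23.2 pos [612.3 243.4 139.8] psi -4.4 F [ 0.2  0.2 -1.2] w 37.5 q7 -0.25
614,243,49,-4.3 -> [-0.03  0.17  9.08] turn -0.001
```

View pics/w10.png

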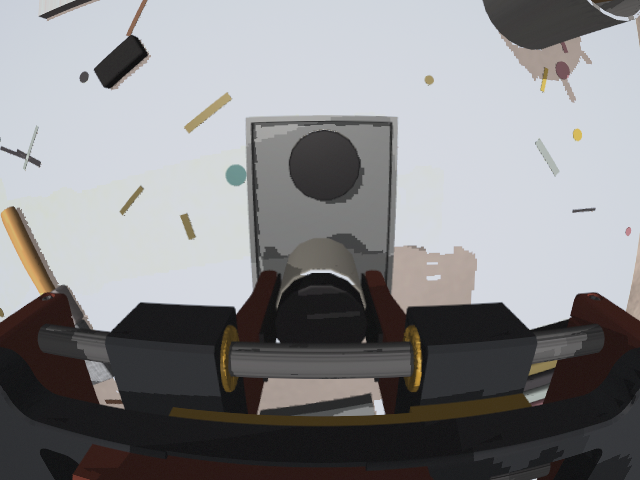

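The tall jar hangs upright at (320,290), with the squat jar standing at (325,165). I'll lower it into the gap.

>>> carry_out(
  motion=[
    [3.2,[0,0.15,3],0],
    [3.2,[0,0.15,6],0],
    [3.2,[0,0.15,8],0],
    [3.2,[0,0.15,8.7],0],
    [3.2,[0,0.15,9],0],
    [3.2,[0,0.15,9.05],0],
    [3.2,[0,0.15,9.05],0],
  ],
)

```text
time_s: 24.12
eef_pos: [615.7, 242.7, 50.4]
eef_rot: [0.0, 0.734, 0.679, 0.001]
wrist_force: [0.5, 0.7, -1.5]
grip_width: 37.9
```

>>> carry_out(
  motion=[
    [6,[0,0,0],0],
    [6,[0,0,0],0],
    [6,[0,0,0],0],
    [6,[0,0,-2],0],
    [6,[0,0,-5],0],
    [6,[0,0,-9],0],
    [6,[0,0,-9],0],
    [6,[0,0,-9],0],
  ],
)

```text
time_s: 25.12
eef_pos: [615.0, 242.6, 140.1]
eef_rot: [-0.0, 0.734, 0.679, 0.0]
wrist_force: [-0.8, -0.3, -0.7]
grip_width: 59.9
```

```bash
python3 go.py 600,0,140,0.5 465.2,-295.2,130,0.5; python3 - <<'E'
from h import *
a,d=imaging.capture("wrist");cv2.imwrite("pics/w11.png",a[:,:,::-1])
E
```

```text
t 25.12 pos [615.  242.6 140.1] psi -4.4 F [-0.8 -0.3 -0.7] w 59.9 q7 -0.24
600,0,140,0.5 -> [-2.43e+01  3.70e-01  1.00e-02] turn -0.086
465.2,-295.2,130,0.5 -> [-54.77 -10.8    1.01] turn -0.086
```

View pics/w11.png

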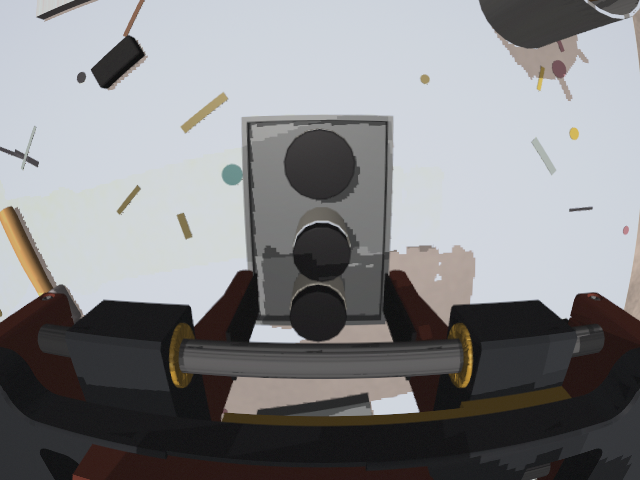

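All three jars stand upright in a row, at (320,163), (322,245) and (318,310). Now the tape.

>>> carry_out(
  motion=[
    [7,[-4,0,0],0],
    [8,[-8,0,0],-0.04],
    [8.5,[-12,0.1,0],-0.08],
    [8.5,[-16,0.2,0],-0.086],
    [8.5,[-20,0.3,0],-0.086],
    [8.5,[-24,0.3,0],-0.086],
    [8.5,[-28,-1,0],-0.086],
    [8.5,[-32,-2.5,0],-0.086],
    [8.5,[-36,-4,0],-0.086],
    [8.5,[-40,-5.5,0],-0.086],
    [8.5,[-44,-7,0],-0.086],
    [8.5,[-47,-8,0],-0.086],
  ],
)

```text
time_s: 26.68
eef_pos: [497.3, -221.4, 138.8]
eef_rot: [-0.001, 0.704, 0.71, -0.001]
wrist_force: [-0.1, 0.0, 0.0]
grip_width: 85.1
```

>>> carry_out(
  motion=[
    [8.5,[-4,-1.5,0],0],
    [8.5,[-7.7,-2.8,0],0],
    [8.5,[-7.7,-2.8,0],0],
    [8.5,[-7.7,-2.8,0],0],
    [8.5,[-7.7,-2.8,0],0],
  ],
)

```text
time_s: 27.3
eef_pos: [472.4, -295.6, 139.2]
eef_rot: [-0.001, 0.703, 0.711, 0.0]
wrist_force: [-0.2, -0.4, -0.4]
grip_width: 85.1
```

```bash
python3 go.py 465.2,-295.2,30,0.5; python3 - <<'E'
from h import *
a,d=imaging.capture("wrist");cv2.imwrite("pics/w12.png",a[:,:,::-1])
E
```

```text
t 27.3 pos [ 472.4 -295.6  139.2] psi 0.6 F [-0.2 -0.4 -0.4] w 85.1 q7 0.77
465.2,-295.2,30,0.5 -> [ 0.05 -0.72 10.92] turn 0.002
```

View pics/w12.png

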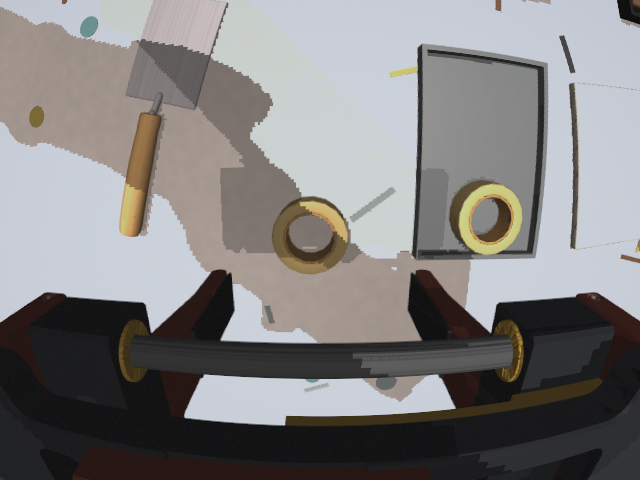

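The tape is at (311,235), a little left of the finger centre, which matches the −0.7 cm correction. I'll descend to it.

>>> carry_out(
  motion=[
    [8.5,[0.05,-0.7,2],0],
    [8.5,[0.05,-0.7,5.5],0],
    [8.5,[0.05,-0.7,8.5],0],
    [8.5,[0.05,-0.7,10.4],0],
    [8.5,[0.05,-0.7,11],0],
    [8.5,[0.05,-0.7,11],0],
    [5,[0.05,-0.7,11],0],
    [5,[0.05,-0.7,11],0],
    [5,[0.05,-0.7,11],0],
    [5,[0.05,-0.7,11],0],
    [5,[0.05,-0.7,11],0],
    [5,[0.05,-0.7,11],0],
  ],
)

```text
time_s: 28.85
eef_pos: [465.1, -296.8, 30.0]
eef_rot: [0.0, 0.704, 0.71, 0.0]
wrist_force: [-0.6, 1.1, 5.0]
grip_width: 54.8
```

```bash
python3 go.py 465,-295,110,0.5 600.7,-197.8,110,0.5
```

```text
t 28.85 pos [ 465.1 -296.8   30. ] psi 0.5 F [-0.6  1.1  5. ] w 54.8 q7 0.88
465,-295,110,0.5 -> [ 0.18 -0.01 -8.  ] turn 0.0
600.7,-197.8,110,0.5 -> [ 9.78 13.65 -8.  ] turn 0.0
```

>>> carry_out(
  motion=[
    [5,[0,0,-2],0],
    [5,[0,0,-5],0],
    [5,[0,0,-8],0],
    [5,[2,2.8,-8],0],
    [5,[4.2,5.8,-8],0],
    [5,[6.4,8.8,-8],0],
    [5,[8.4,11.7,-8],0],
    [5,[9.8,13.65,-8],0],
    [5,[9.8,13.65,-8],0],
    [5,[9.8,13.65,-8],0],
  ],
)

```text
time_s: 30.1
eef_pos: [599.1, -199.0, 109.8]
eef_rot: [-0.0, 0.705, 0.71, -0.001]
wrist_force: [-0.3, -0.2, -0.1]
grip_width: 54.7
```

```bash
python3 go.py 600.7,-197.8,34.5,0.5; python3 - <<'E'
from h import *
a,d=imaging.capture("wrist");cv2.imwrite("pics/w13.png",a[:,:,::-1])
E
```

```text
t 30.1 pos [ 599.1 -199.   109.8] psi 0.4 F [-0.3 -0.2 -0.1] w 54.7 q7 0.56
600.7,-197.8,34.5,0.5 -> [0.12 0.16 7.53] turn -0.002
```

View pics/w13.png

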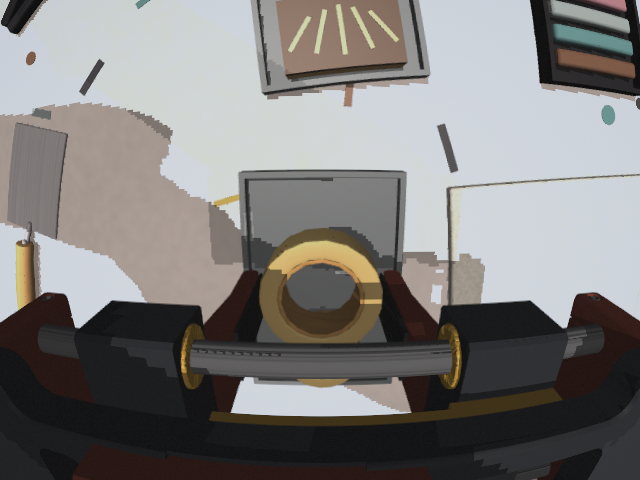

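The tape hangs level at (321,290) over the free half of its tray. I'll lower it and release.

>>> carry_out(
  motion=[
    [5,[0.1,0.1,3],0],
    [5,[0.1,0.1,5.5],0],
    [5,[0.1,0.1,7],0],
    [5,[0.1,0.1,7.4],0],
    [5,[0.1,0.1,7.55],0],
    [5,[0.1,0.1,7.6],0],
    [5,[0.1,0.1,7.6],0],
  ],
)

```text
time_s: 31.02
eef_pos: [601.9, -196.6, 34.2]
eef_rot: [0.0, 0.704, 0.71, 0.0]
wrist_force: [-0.8, -0.4, 0.2]
grip_width: 54.6
```

>>> carry_out(
  motion=[
    [7,[0,0,0],0],
    [7,[0,0,0],0],
    [7,[0,0,0],0],
    [7,[0,0,-2],0],
    [7,[0,0,-5],0],
    [7,[0,0,-9],0],
    [7,[-4,-3,-10],0],
    [7,[-8,-6,-11],0],
    [7,[-12,-9,-12],0],
    [7,[-16,-11,-12],0],
    [7,[-16,-11,-12],0],
    [7,[-16,-11,-12],0],
  ],
)

```text
time_s: 32.52
eef_pos: [493.5, -357.0, 154.4]
eef_rot: [0.0, 0.704, 0.71, 0.001]
wrist_force: [0.8, 0.6, 0.6]
grip_width: 70.0
```

```bash
python3 go.py; python3 - <<'E'
from meas import *
a,d=imaging.capture("top");np.save("top2.npy",d);cv2.imwrite("pics/t2.png",a[:,:,::-1])
a2,_=imaging.capture("scene");cv2.imwrite("pics/s2.png",a2[:,:,::-1])
p=imaging.camera_params("top");P=cloud(p,cv2.medianBlur(d,3))
def t(f,*a):
    try: print(f.__name__,f(blob(P,*a)))
    except Exception as e: print(e)
t(rect,(600,20),48,18,34); t(circ,(601,-198),45,20,40);t(circ,(618,297),35,40,60);t(circ,(615,243),35,60,80)
E
```

```text
t 32.52 pos [ 493.5 -357.   154.4] psi 0.5 F [0.8 0.6 0.6] w 70.0 q7 0.84
rect (array([602.9,  19.7]), array([74.2, 48.6]), 7.65)
circ [ 602.6 -195.1   55.7  601.5 -195.    28.7]
circ [619.  296.2  45.6 618.6 295.3  47.3]
circ [616.3 243.1  34.5 615.7 242.3  69.2]
```

View pics/t2.png

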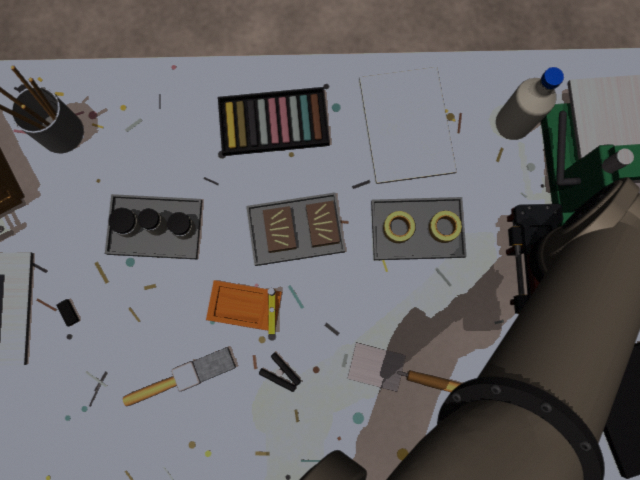

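View pics/s2.png

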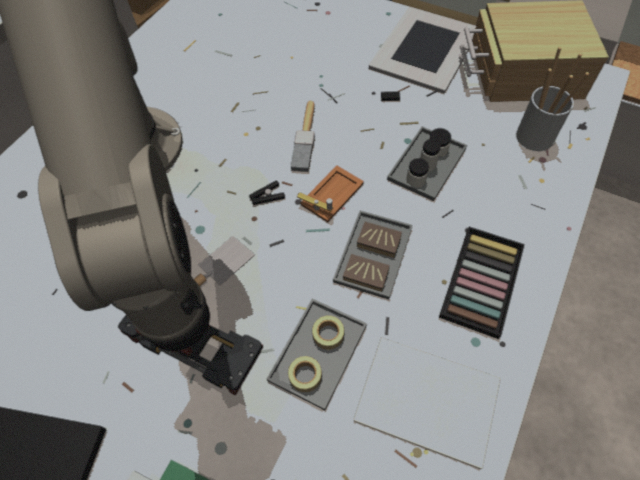

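The top and scene views show all four things in their trays, the empty frame with its tab aside, and the arm clear. I'll check the block's height, then hand in.

```bash
python3 - <<'E'
from meas import *
p=imaging.camera_params("top");P=cloud(p,cv2.medianBlur(np.load("top2.npy"),3))
q=blob(P,(602.9,19.7),35,18,34);A=np.c_[q[:,:2]-q[:,:2].mean(0),np.ones(len(q))];print(np.linalg.lstsq(A,q[:,2],rcond=None)[0])
print(read_state()["wrist_force"].round(1)); r.sign_off()
E
```

```text
[-6.68111459e-04  3.98035323e-03  2.56486853e+01]
[-0.5 -0.6 -0.1]
the job is handed in; nothing more can be done
```

The job is handed in at about 32.5 s. I turned the tab aside first, then laid the block carved face up in the block tray, and put the squat jar, tall jar and tape in their trays.

**Last checks, from the top camera:**
- **Block:** its top is at about 25.6 mm and level to 0.004 rad, with 24 expected and a depth bias of about +1 to 1.5 mm. It lies parallel to the tray.
- **Jars and tape:** the squat jar top is at 47.3 mm, the tall jar at 69.2 mm and the tape at 28.7 mm. These match sitting on the tray floors at 46, 68 and 28 mm within that bias.
- **Arm:** it was clear of everything, with no contact force.

**What went wrong or disagreed:**
- **Tab:** while letting go of the knob, I wrongly repeated a shift. This dragged the tab on to its stop, about 1.75 rad. I saw no damage, but I did not record the peak force during that move.
- **Knob position:** one reading from the wrist camera, with the pixel picked by eye, was about 8 mm off the top camera's. I used the top camera's value, and the grip confirmed it.

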